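# Draw the height shim from under the chuck stack and load it into the wafer stage

## Robot

A 6-joint arm with a two-finger parallel gripper is mounted at the origin on a cart in front of the work surface, level with it; the furniture and walls round the work are solid. World frame = base frame: x ahead of the robot, y to its left, z up, the work surface at z = 0. Lengths are in m, angles in rad, forces in N, time in s.
With the tool pointing down it reaches from about 0.3 to 1 m from the base axis. Payload 5.1 kg.
Tool frame: the origin (TCP) lies midway between the tips of the shut fingers; the grasp point (between the pads) lies 19 mm behind it; z points along the fingers, y is the line along which they close (so a half turn about z gives the same grasp; the last joint's range is limited). The gripper opens to 95 mm and grips with 3 to 60 N. Pads are 20 mm wide; open, the fingers measure 119 mm over their backs; the gripper's body (75 mm by 180 mm) begins 59 mm behind the grasp point.
Start: joints at [-1.281, 0.124, 1.65, -0, 1.367, -0.083], TCP at [0.237, -0.605, 0.183] pointing down, gripper open.
Joint ranges: [-2.61, 2.61], [-1.02, 2.33], [0.03, 2.71], [-1.35, 4.49], [0.32, 2.68], [-2.91, 2.91]. Speed limits (rad/s): [2.57, 2.57, 3.14, 3.14, 3.14, 3.14].

## Interface

Orientations are given as a unit quaternion [x, y, z, w].
In Python, from workcell import r gives the robot as it stands.
- The arm moves only by the tool apply_moves, never from a script. Its argument "rows" is a list of rows, each a list of 5 numbers: the closure, from 0 (fully open) to 1 (shut), then the shift along the tool's x, y, z in cm, then the turn about the tool's z in rad. In form: [[fingers, dx, dy, dz, turn], ...]. A call has 1 to 12 rows; each row shifts and turns the commanded pose from where the row before left it, along the tool's axes as they then stand; what a row does not reach is not made up. A row lasts 1/8 s, in which the tool goes at most 62.5 mm and 10.7 degrees, less where a joint would pass 70% of its speed; a pose out of reach is approached as far as the arm can. A call with a gripper value outside its range is refused whole. The fingers move at their own pace and stop on an object; "newtons" is the grip in N (left out, the last holds). Time passes only in rows, so rows that do not move let the fingers close. It gives the time, the measured TCP pose, the force, the opening and the grip force at its end, in the units of the state.
- r.get_obs(): the state, without advancing time (a new reading comes with each control period).
- r.get_image(name): name is "scene" or "top" or "wrist"; returns a dict with "color" (384x512x3 uint8, red, green, blue), "range_z" (384x512 float32, m along the optical axis (not along the pixel's ray), 0 where there is no reading), "mtx" (3x3 intrinsics, pixels), "position" and "orientation" of the camera in the world. Camera axes: x right, y down, z forward; pixel columns grow to the right and rows downward; lengths in m; the calibration is good to about 2 mm. A picture is of the moment at which its call begins.
- r.hand_in(): hands the job in; it is judged then, once.
The state is a dict: "clock": time; "joint_positions": joint angles; "qvel": joint speeds; "joint_torque": joint torques, N m; "eef_pos": TCP position; "orientation": TCP orientation; "wrist_force": force on the tool from outside, world axes, zero at the start; "torque": the same for the moment, N m; "width": finger opening in m; "gripper_force": force on a finger pad.
Only numpy, scipy, OpenCV 4.12 (cv2) and the standard library are available. Lean on these libraries where they do the work, as an engineer would, in place of code of your own. Each camera call takes 0.05 s, during which the arm holds its last target. There are 200 camera calls.

## Task

The height shim (the flat plate with the black grip) lies at the bottom of a stack of chuck plates with a sample dish on top. Draw it out from under them without tipping the stack or losing the dish, then slide it into the slot of the wafer stage and press it lightly but firmly home against the stop screw at the slot's end, which you will have to find by feel. Go gently: nothing may be forced, and leave the other things on the bench alone.

Things in the scene. Friction and masses are not known exactly. Their poses are not given: they have to be found in the camera images.
- shim_grip (a point): The shim's upright black grip, 16 x 22 x 24 mm (along x, y, z), standing on the end of the tongue; this point is its middle, 20 mm above the shim's underside, 88 mm from the plate's centre. x points from the grip to the plate (pull along -x, insert along +x), z up. Take it from above with the fingers across its 22 mm width (y); grip and tongue are equally wide.
- shim_plate (a point): Centre of the shim's plate (half-way up): bare grey metal, 66 x 50 x 8 mm (along x, y, z), 0.11 kg with a tongue 22 mm wide and 8 mm thick that runs from its -x edge out to x = -99 mm and carries the grip. Starts flat on the nest's floor under the stack. Axes as shim_grip.
- shim: The whole shim (plate, tongue and grip); origin under the plate's centre, axes as shim_plate.
- nest: Fixed storage nest: dark base 100 x 100 x 10 mm, origin under its centre, floor 10 mm up, eight steel posts (8 mm thick, tops at 54 mm) round the stack. x points from the open side to the back. Posts at (-39.5, +-30.5) mm hold the stack back while the 50 mm wide shim passes between them along -x with 1.5 mm a side.
- chuck_1: Lowest of three equal white steel chuck plates, 68 x 68 x 9 mm, about 0.14 kg each, stacked on the shim between the posts (1.5 mm play). Origin under its centre, z up. Its underside starts 18 mm above the bench and comes down to 10 mm when the shim is out. The draw takes some 4 to 9 N; as the shim's back edge passes the middle the stack rocks back by 7 degrees.
- chuck_2: Middle chuck plate, like chuck_1.
- chuck_3: Top chuck plate, like chuck_1.
- sample_dish: Clear round dish with a sample, 61 mm across, 14 mm high, standing loose on the top chuck plate. Origin under its centre.
- slot_home (a point): Where shim_plate lies when the shim touches the stop screw at its middle setting: in the fixed metal stage, 14 mm above the bench. x is the way in, z up. Slot 53 mm wide between rails from x = -30 to 46 mm, 11 mm high under the chuck seat (x from -13 mm on), rails flared to 69 mm at x = -49. Floor 10 mm up, from x = -50. The stop screw is set anywhere within 12 mm of the middle, which no reading shows.
- stage: Fixed grey metal wafer stage, 136 x 88 mm, top of its round chuck 39 mm above the bench; origin on the bench right under slot_home, axes as slot_home. Open end of the slot at -x, stop screw and its bracket at +x.
- case: White round objective case, 41 mm across, 53 mm high, a bystander; origin under its centre.
- loupe: Black loupe, 37 mm across, 41 mm high, a bystander; origin under its centre.
- stop_bracket: Stop bracket on the stage behind the slot, 14 x 40 x 18 mm, its middle 74 mm beyond slot_home along x (the origin given here lies on the slot floor under slot_home); it carries the steel stop screw (10 mm thick, 6 mm above the slot floor) that reaches forward under the chuck seat and whose end the shim must touch.
- service_post: Fixed square steel post, 80 x 80 mm, from the bench to far above the arm, with an outlet box on its -y side (to 60 mm from its axis, 0.26 to 0.38 m up); origin on its axis at bench height. It stands between the robot's start and the work: pass it on the robot's side.
- vial: White vial, 25 mm across, 54 mm high, a bystander; origin under its centre.
There are look-alikes about, which are no part of the job. Of the things shaped like the sample_dish, the clear one is meant.

How it is judged:
By the outcome, as a careful person would: the job done as asked, in the order asked, and still so for the second after the job is handed in, with the robot touching nothing.
It also fails if it takes over 72 s, if anything falls off the work surface, if the arm or the gripper's body presses on something with over 40 N, if the wrist force passes 120 N, or if a joint passes its speed limit or range.

## Working session

There is one attempt and no reset: what is moved stays moved. The work goes in short steps, Python scripts to look and compute and a tool call to move; the robot and the scene stay as the last step left them, time stands still between calls to the robot, and variables do not carry over. Pictures are saved under pics/ and viewed, at most 10 in all, crops included, and the job is handed in when it is done.

Besides the shell and the picture viewer there is one more tool, called after "Emit:" by a JSON object that holds its "method" and its "body", one argument or row to a line. apply_moves: Moves the arm, as the interface text tells. Its arguments: {"type":"object","properties":{"rows":{"type":"array"},"newtons":{"type":"number"}},"required":["rows"]}

```bash
mkdir -p pics
cat > h.py <<'E'
import numpy as np, cv2
from workcell import r
from scipy.spatial.transform import Rotation as R
def snap(n,tag):
    im=r.get_image(n); np.savez(f'pics/{tag}.npz',**im)
    cv2.imwrite(f'pics/{tag}.png',im['color'][:,:,::-1]); return im
def load(tag): return dict(np.load(f'pics/{tag}.npz'))
def rot(im):
    o=np.array(im['orientation']); return o if o.shape==(3,3) else R.from_quat(o).as_matrix()
def px(im,u,v,z=None):
    K=im['mtx']; d=np.array([(u-K[0,2])/K[0,0],(v-K[1,2])/K[1,1],1.]); d=rot(im)@d; p=np.array(im['position'])
    s=(z-p[2])/d[2] if z is not None else im['range_z'][int(v),int(u)]
    return p+s*d
def cloud(im):
    K=im['mtx']; v,u=np.mgrid[:384,:512]; Z=im['range_z']
    c=np.stack([(u-K[0,2])/K[0,0]*Z,(v-K[1,2])/K[1,1]*Z,Z],-1)
    return c@rot(im).T+np.array(im['position'])
E
python3 - <<'E'
from h import *
a=snap('top','top0');b=snap('scene','scene0')
print(r.get_obs());
for i in(a,b):print(i['position'],i['orientation'],i['mtx'])
cv2.imwrite('pics/both.png',cv2.resize(a['color'][:,:,::-1],(800,600)))
E
```

```text
{'clock': 0.1, 'joint_positions': array([-1.28057657e+00,  1.24442282e-01,  1.65152429e+00,  3.16513674e-05,
        1.36747850e+00, -8.25697122e-02]), 'qvel': array([ 0.00095019, -0.00303916, -0.00180615,  0.00214232, -0.00202715,
       -0.00017116]), 'joint_torque': array([ 4.00192739e-04, -4.18882298e+01, -3.61095893e+01,  7.76238134e-02,
        4.61207377e-02, -7.46996466e-05]), 'eef_pos': array([ 0.23655969, -0.60474999,  0.18141624]), 'orientation': array([ 9.82678911e-01,  1.85314055e-01, -8.05776865e-05, -9.22827286e-04]), 'wrist_force': array([-0.24905864,  0.05391584, -0.04846413]), 'torque': array([-0.00307154,  0.04608927, -0.04435314]), 'gripper_force': 0.0, 'width': 0.09499485060817275}
[ 0.37935826 -0.31599461  1.00874643] [ 0.71702789 -0.68918807  0.07376171 -0.07382425] [[467.3630421    0.         249.02408874]
 [  0.         467.3630421  192.4595886 ]
 [  0.           0.           1.        ]]
[0.13969837 0.21067066 0.59846721] [-0.28602319  0.85448774 -0.4080972   0.14662237] [[361.13080435   0.         253.1043622 ]
 [  0.         361.13080435 187.71422827]
 [  0.           0.           1.        ]]
```

View pics/both.png

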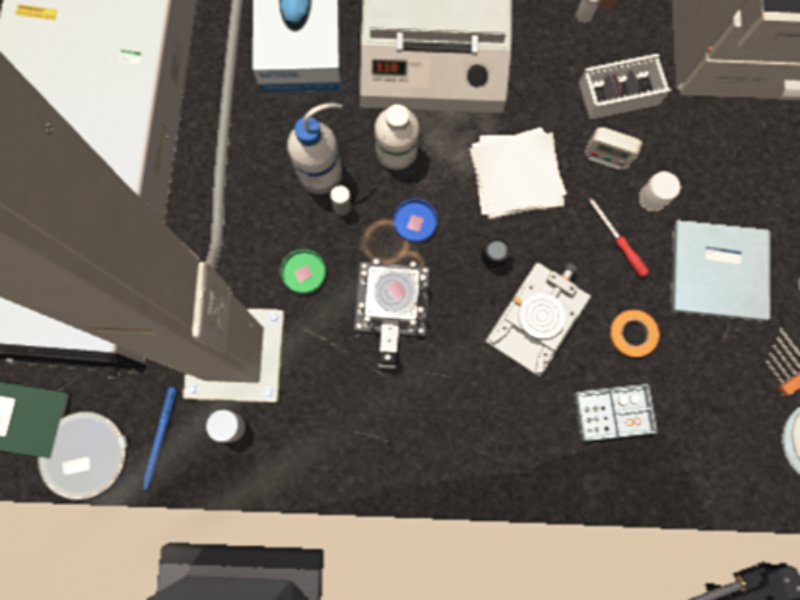

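View pics/scene0.png

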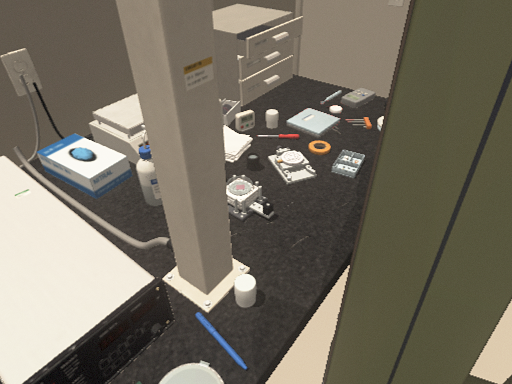

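The top view shows the nest with its stack and the clear dish at (391,293), the shim grip at (388,360), and the stage at (540,315) with its bracket at (570,272). The dish look-alikes are green at (303,272) and blue at (415,221), with a lid at (83,455). The clear dish on the stack is the right one. The post is at about (235,350), and the vial, loupe and case candidates are at (340,200), (497,252) and (225,428)/(660,190).

Run:
```python
from h import *
a=load('top0'); C=cloud(a)
s=1/1.5625
for n,u,v in [('nest/dish',391,293),('grip',388,360),('tongue',389,335),('chuck',541,315),('bracket',570,274),('cornerA',536,264),('B',589,297),('C',541,374),('D',487,342),('case?',225,428),('loupe',497,252),('vial',340,200),('cyl',660,190),('postbase',235,355)]:
    print(n,C[int(v*s),int(u*s)].round(3), px(a,u*s,v*s,0.02).round(3))
im=a['color'][:,:,::-1]
cr=np.hstack([cv2.resize(im[160:240,220:290],None,fx=5.7,fy=5.7,interpolation=2),cv2.resize(im[160:240,308:380],None,fx=5.5,fy=5.7,interpolation=2)])
print(cr.shape);cv2.imwrite('pics/crop.png',cr)
```

```text
nest/dish [ 0.595 -0.313  0.047] [ 0.6   -0.314  0.02 ]
grip [ 0.504 -0.313  0.045] [ 0.507 -0.313  0.02 ]
tongue [ 0.542 -0.311  0.021] [ 0.541 -0.313  0.02 ]
chuck [ 0.575 -0.518  0.039] [ 0.577 -0.522  0.02 ]
bracket [ 0.637 -0.56   0.024] [ 0.637 -0.563  0.02 ]
cornerA [ 0.657 -0.519  0.003] [ 0.65  -0.515  0.02 ]
B [ 0.608 -0.59   0.009] [ 0.605 -0.589  0.02 ]
C [ 0.498 -0.523  0.009] [ 0.496 -0.522  0.02 ]
D [ 0.541 -0.448  0.005] [ 0.537 -0.448  0.02 ]
case? [ 0.408 -0.107  0.055] [ 0.407 -0.1    0.02 ]
loupe [ 0.661 -0.458  0.037] [ 0.665 -0.46   0.02 ]
vial [ 0.72  -0.238  0.055] [ 0.733 -0.236  0.02 ]
cyl [ 0.754 -0.679  0.055] [ 0.767 -0.693  0.02 ]
postbase [ 0.482 -0.143  0.202] [ 0.505 -0.105  0.02 ]
(456, 795, 3)
```

View pics/crop.png

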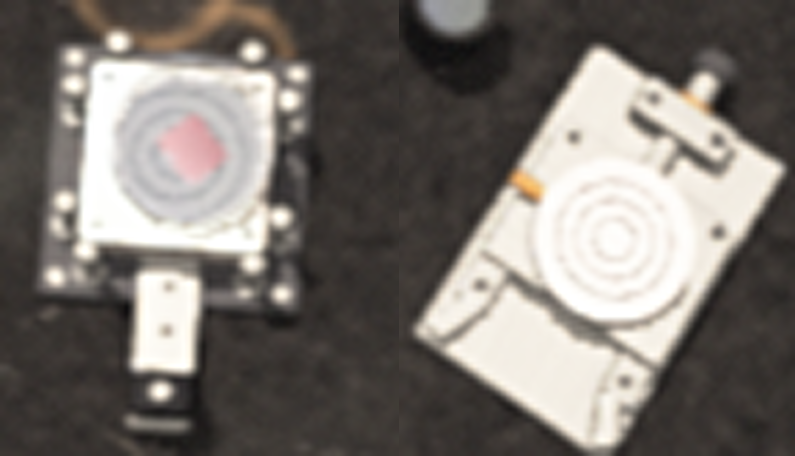

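The crop confirms the choice. The left half shows the nest with the clear dish (pink sample) on the stack and the shim's black grip below it. The right half shows the stage, with its slot opening lower left and its stop bracket upper right (axis about -33°). The shim axis runs nearly along world x. I'll move over the grip and look closer with the wrist camera.

Emit:
{"method": "apply_moves", "body": {
  "rows": [
    [0,0,0,0,0.187],
    [0,0,0,0,0.186],
    [0,2.2,-2.9,0,0],
    [0,2.2,-2.9,0,0],
    [0,2.2,-2.9,0,0],
    [0,2.2,-2.9,0,0],
    [0,2.2,-2.9,0,0],
    [0,2.2,-2.9,0,0],
    [0,2.2,-2.9,0,0],
    [0,2.2,-2.9,0,0],
    [0,2.2,-2.9,0,0],
    [0,2.2,-2.9,0,0]
  ],
  "newtons": 10
}}

```text
clock: 1.6
eef_pos: [0.4571, -0.3141, 0.182]
orientation: [1.0, -0.0, -0.0, -0.0]
wrist_force: [0.2, -0.5, 0.0]
width: 0.0953
gripper_force: 0.0
```

Run:
```python
from h import *
w=snap('wrist','w1'); o=r.get_obs(); print(o['clock'],o['eef_pos'],o['orientation'],w['position'],w['orientation'],w['mtx'][0])
cv2.imwrite('pics/w1b.png',cv2.resize(w['color'][:,:,::-1],(800,600)))
```

```text
1.65 [ 0.45913019 -0.31111195  0.18202625] [ 9.99997902e-01  1.23422431e-03  5.52121057e-04 -1.53866319e-03] [ 0.53979961 -0.31406893  0.38435318] [ 0.69972468 -0.69931038 -0.10387284  0.10276571] [265.138003    0.        258.6951197]
```

View pics/w1b.png

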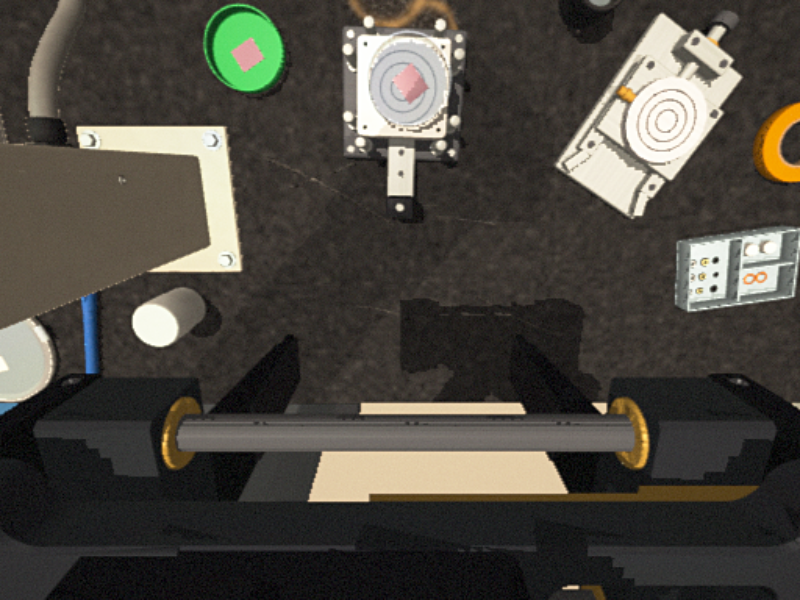

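The wrist picture shows the grip at (403,207), the tongue from (389,140) to (413,195), the stack at (404,87), and the stage running from (595,190) to (705,45). I'll get the axes from outline fits.

```bash
cat > fit.py <<'E'
from h import *
def rect(C,m,name):
    P=C[m][:,:2]; (c,s,ang)=cv2.minAreaRect((P*1000).astype(np.float32)); print(name,len(P),np.round(c,1),np.round(s,1),round(ang,1),'med',np.median(P,0).round(4))
E
python3 - <<'E'
from fit import *
for t in('w1','top0'):
    a=load(t); C=cloud(a); X,Y,Z=C[...,0],C[...,1],C[...,2]; g=a['color'].astype(int).min(-1); ok=a['range_z']>0
    roi=ok&(abs(Y+.313)<.03)
    rect(C,roi&(X>.515)&(X<.548)&(Z>.01)&(Z<.03)&(g>110),t+' tongue')
    m=roi&(X>.515)&(X<.548)&(Z>.01)&(Z<.03)&(g>110)
    print(' tongue dir',np.degrees(np.polyfit(X[m],Y[m],1)[0]), Z[m].mean())
    rect(C,roi&(X>.48)&(X<.52)&(Z>.034)&(Z<.055),t+' grip'); 
    rect(C,ok&(abs(Y+.313)<.045)&(X>.55)&(X<.65)&(Z>.038)&(Z<.07)&(g>120),t+' chuck')
    st=ok&(abs(X-.575)<.11)&(abs(Y+.52)<.1)
    rect(C,st&(Z>.005)&(Z<.06)&(g>70)&(np.hypot(X-.661,Y+.458)>.03),t+' stage')
    rect(C,st&(Z>.034)&(Z<.05),t+' stagechuck')
    m=st&(Z>.034)&(Z<.05)&(g>110); print(Z[m].mean(), cv2.minEnclosingCircle((C[m][:,:2]*1000).astype(np.float32)))
E
```

```text
w1 tongue 395 [ 532.5 -309.9] [21.4 30.8] 89.5 med [ 0.5339 -0.3099]
 tongue dir -1.975843925028181 0.018193212947289858
w1 grip 221 [ 509.8 -309.4] [21.7 15.1] 89.3 med [ 0.5099 -0.3088]
w1 chuck 4000 [ 597.5 -311.5] [85.8 85.5] 87.9 med [ 0.5997 -0.3115]
w1 stage 8278 [ 558.8 -563.9] [188.9 155.5] 58.5 med [ 0.5762 -0.5124]
w1 stagechuck 2538 [ 608.9 -497.5] [137.2  62.2] 27.5 med [ 0.5784 -0.511 ]
0.03896613986954315 ((605.7333374023438, -492.9555358886719), 68.02745056152344)
top0 tongue 133 [ 534.  -313.9] [27.6 21.5] 1.4 med [ 0.5334 -0.3139]
 tongue dir -4.220986786859874 0.019394568777917242
top0 grip 84 [ 507.9 -312.8] [15.  20.9] 1.0 med [ 0.507  -0.3129]
top0 chuck 1127 [ 595.6 -314.9] [83.8 85.5] 88.4 med [ 0.5951 -0.3161]
top0 stage 2605 [ 559.1 -566.1] [185.3 156.3] 59.8 med [ 0.5693 -0.5189]
top0 stagechuck 924 [ 609.6 -501.2] [172.   80.8] 24.5 med [ 0.582  -0.5102]
0.03958088430604796 ((603.1589965820312, -494.3786315917969), 83.49628448486328)
```

Emit:
{"method": "apply_moves", "body": {
  "rows": [
    [0.3,1.7,0,2,0.02],
    [0.5,1.7,0,2,0],
    [0.5,1.6,0,3,0],
    [0.5,0,0,3,0],
    [0.5,0,0,2,0],
    [0.5,0,0,0,0],
    [0.5,0,0,0,0]
  ]
}}

```text
clock: 2.52
eef_pos: [0.5073, -0.3167, 0.0638]
orientation: [1.0, -0.01, 0.001, 0.001]
wrist_force: [-0.7, -0.1, 0.2]
width: 0.048
gripper_force: 0.0
```

Run:
```python
from fit import *
w=snap('wrist','w2'); o=r.get_obs(); print(o['clock'],o['eef_pos'],o['orientation'],o['width'],w['position'],o['wrist_force'])
C=cloud(w);X,Y,Z=C[...,0],C[...,1],C[...,2]
rect(C,(abs(Y+.312)<.02)&(X>.49)&(X<.53)&(Z>.034)&(Z<.047),'grip')
g=w['color'].astype(int).min(-1)
m=(abs(Y+.313)<.018)&(X>.518)&(X<.548)&(Z>.01)&(Z<.03)&(g>100)
rect(C,m,'tongue')
print('post tops');m=(abs(Y+.313)<.06)&(X>.54)&(X<.66)&(Z>.05)&(Z<.057);rect(C,m,'posts')
cv2.imwrite('pics/w2b.png',cv2.resize(w['color'][:,:,::-1],(800,600)))
```

```text
2.575 [ 0.50758511 -0.31687764  0.06425589] [ 9.99947219e-01 -1.01828933e-02  1.09105752e-03  8.22735003e-04] 0.047674015391745775 [ 0.58956591 -0.31792011  0.26628256] [ 0.14109484  0.01927634 -0.53694689]
grip 448 [ 510.4 -309.3] [22.  15.3] 89.0 med [ 0.5115 -0.3095]
tongue 670 [ 533.  -310.3] [21.1 30.6] 87.9 med [ 0.5331 -0.3101]
post tops
posts 1091 [ 597.3 -312.1] [86.  85.9] 88.0 med [ 0.6164 -0.3139]
```

View pics/w2b.png

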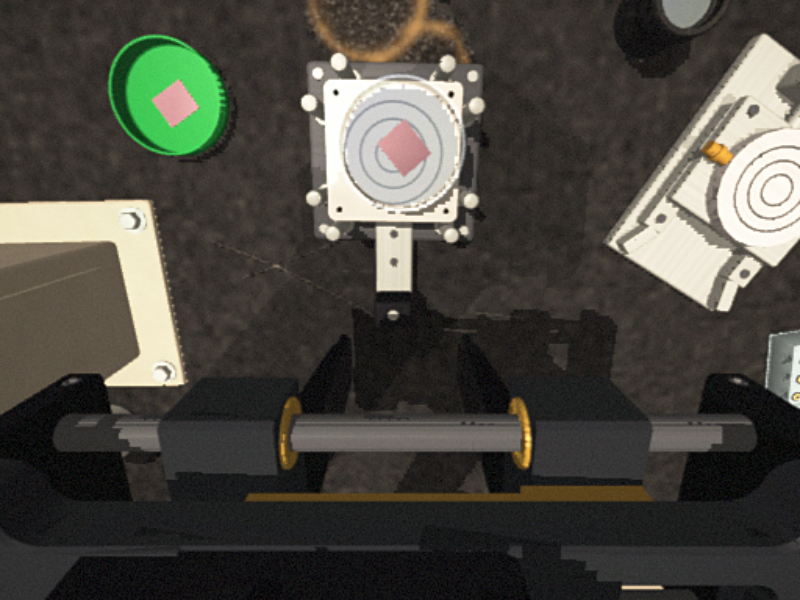

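The picture shows the fingertips at (350,335) and (463,335) with the grip at (393,312), so the grip is about 6.5 mm to the tool's left. The nest yaw is -2°. I'll correct both, go down and close gently.

Emit:
{"method": "apply_moves", "body": {
  "rows": [
    [0.5,0.25,-0.65,0,0.015],
    [0.5,0,0,1.5,0],
    [0.5,0,0,2,0],
    [0.5,0,0,1.6,0],
    [0.5,0,0,0,0],
    [0.6,0,0,0,0]
  ]
}}

```text
clock: 3.32
eef_pos: [0.5095, -0.3097, 0.0115]
orientation: [1.0, -0.018, -0.0, -0.0]
wrist_force: [0.9, -0.2, 1.4]
width: 0.042
gripper_force: 0.0
```

Run:
```python
from fit import *
w=snap('wrist','w3'); o=r.get_obs(); print(o['clock'],o['eef_pos'],o['orientation'],o['width'],w['position'],o['wrist_force'])
C=cloud(w);X,Y,Z=C[...,0],C[...,1],C[...,2]
rect(C,(abs(Y+.312)<.016)&(X>.49)&(X<.53)&(Z>.034)&(Z<.047),'grip')
cv2.imwrite('pics/w3b.png',cv2.resize(w['color'][170:330,180:340,::-1],(600,600)))
```

```text
3.375 [ 0.50983582 -0.30998904  0.01202637] [ 9.99844746e-01 -1.76143115e-02  3.78799993e-04  2.75837340e-04] 0.03989086240685507 [ 0.59201167 -0.31244709  0.21383891] [ 0.07621193 -0.27142802 -0.11131387]
grip 720 [ 510.5 -309.7] [21.9 15.8] 88.5 med [ 0.5121 -0.3097]
```

View pics/w3b.png

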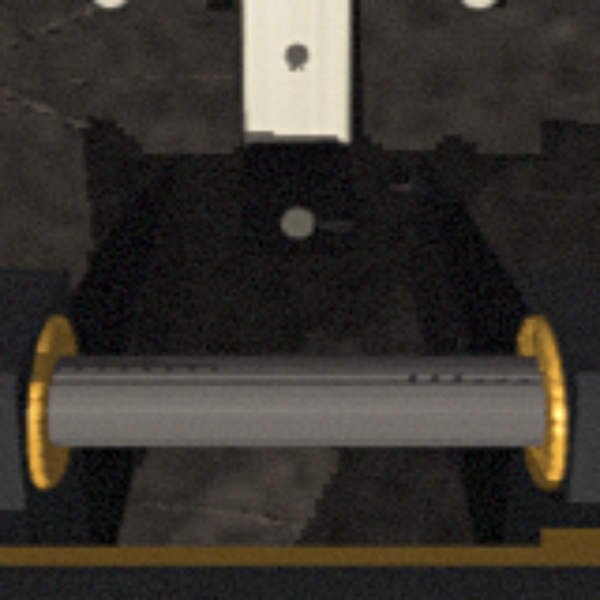

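The grip (screw at (298,222)) is centred between the fingers. I'll close, then draw slowly.

Emit:
{"method": "apply_moves", "body": {
  "rows": [
    [0.72,0,0,0,0],
    [0.78,0,0,0,0],
    [1,0,0,0,0],
    [1,0,0,0,0]
  ],
  "newtons": 30
}}

```text
clock: 3.88
eef_pos: [0.5094, -0.3096, 0.0117]
orientation: [1.0, -0.018, 0.0, 0.0]
wrist_force: [1.3, 0.2, -0.9]
width: 0.0064
gripper_force: 0.0
```

```bash
python3 -c "
from h import *
o=r.get_obs();print({k:np.round(o[k],4) for k in('clock','eef_pos','orientation','width','gripper_force','wrist_force','torque')})"
```

```text
{'clock': np.float64(3.875), 'eef_pos': array([ 0.5094, -0.3096,  0.0117]), 'orientation': array([ 9.998e-01, -1.760e-02,  1.000e-04,  0.000e+00]), 'width': np.float64(0.0064), 'gripper_force': np.float64(0.0), 'wrist_force': array([ 1.2971,  0.2243, -0.9092]), 'torque': array([0.0144, 0.0289, 0.0018])}
```

Run:
```python
from fit import *
w=snap('wrist','w4'); t=snap('top','t4'); o=r.get_obs(); print(o['eef_pos'],o['width'],o['gripper_force'])
C=cloud(w);X,Y,Z=C[...,0],C[...,1],C[...,2]
rect(C,(abs(Y+.312)<.016)&(X>.49)&(X<.53)&(Z>.034)&(Z<.047),'grip')
a=cv2.resize(w['color'][120:380,100:412,::-1],(480,400)); b=cv2.resize(t['color'][150:270,200:296,::-1],(320,400))
cv2.imwrite('pics/w4b.png',np.hstack([a,b]))
```

```text
[ 0.50940331 -0.30962751  0.01160807] 0.0018731054446272024 0.0
grip 314 [ 514.7 -310.4] [20.8 18.7] 29.3 med [ 0.5152 -0.3094]
```

View pics/w4b.png

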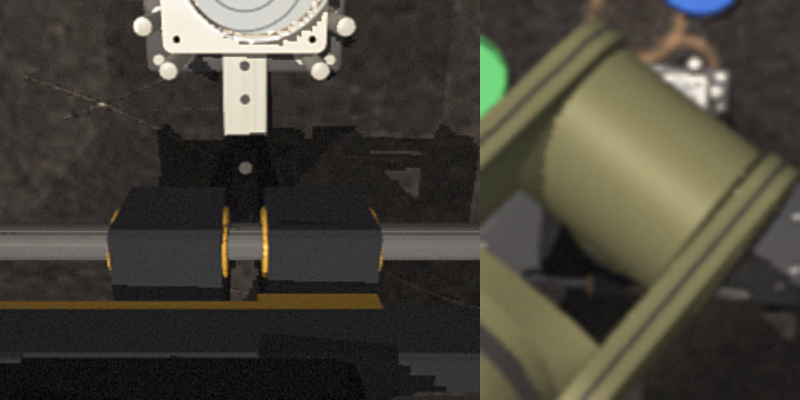

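The picture shows that the fingers closed without the grip between them: the grip (screw at (245,168)) still stands in place, just ahead of the finger carriages. I'll check the fingers' true position by depth.

Run:
```python
from fit import *
for t in('w3','w4'):
    w=load(t);C=cloud(w);X,Y,Z=C[...,0],C[...,1],C[...,2]
    c=258
    print(t)
    for u in ((258,264,235,285) if t=='w3' else (252,259,265)):
        print(u,[(v,*C[v,u].round(3)) for v in range(205,300,6)])
w=load('w4');a=w['color'][190:290,200:320,::-1]
cv2.imwrite('pics/w4c.png',cv2.resize(cv2.convertScaleAbs(a,alpha=2.5,beta=20),(720,600)))
```

```text
w3
258 [(205, np.float64(0.519), np.float64(-0.309), np.float64(0.019)), (211, np.float64(0.518), np.float64(-0.309), np.float64(0.028)), (217, np.float64(0.518), np.float64(-0.309), np.float64(0.04)), (223, np.float64(0.515), np.float64(-0.309), np.float64(0.043)), (229, np.float64(0.51), np.float64(-0.309), np.float64(0.044)), (235, np.float64(0.505), np.float64(-0.309), np.float64(0.042)), (241, np.float64(0.478), np.float64(-0.308), np.float64(0.0)), (247, np.float64(0.472), np.float64(-0.307), np.float64(0.001)), (253, np.float64(0.465), np.float64(-0.307), np.float64(-0.001)), (259, np.float64(0.459), np.float64(-0.307), np.float64(0.0)), (265, np.float64(0.54), np.float64(-0.31), np.float64(0.135)), (271, np.float64(0.54), np.float64(-0.31), np.float64(0.138)), (277, np.float64(0.539), np.float64(-0.31), np.float64(0.139)), (283, np.float64(0.537), np.float64(-0.31), np.float64(0.139)), (289, np.float64(0.427), np.float64(-0.306), np.float64(-0.0)), (295, np.float64(0.419), np.float64(-0.306), np.float64(-0.001))]
264 [(205, np.float64(0.518), np.float64(-0.314), np.float64(0.
[... 5436 characters left out ...]
.float64(0.52), np.float64(-0.313), np.float64(0.072)), (241, np.float64(0.521), np.float64(-0.313), np.float64(0.081)), (247, np.float64(0.52), np.float64(-0.313), np.float64(0.087)), (253, np.float64(0.521), np.float64(-0.313), np.float64(0.094)), (259, np.float64(0.521), np.float64(-0.313), np.float64(0.099)), (265, np.float64(0.54), np.float64(-0.313), np.float64(0.135)), (271, np.float64(0.539), np.float64(-0.313), np.float64(0.137)), (277, np.float64(0.539), np.float64(-0.312), np.float64(0.139)), (283, np.float64(0.536), np.float64(-0.312), np.float64(0.139)), (289, np.float64(0.503), np.float64(-0.312), np.float64(0.099)), (295, np.float64(0.42), np.float64(-0.312), np.float64(0.0))]
```

View pics/w4c.png

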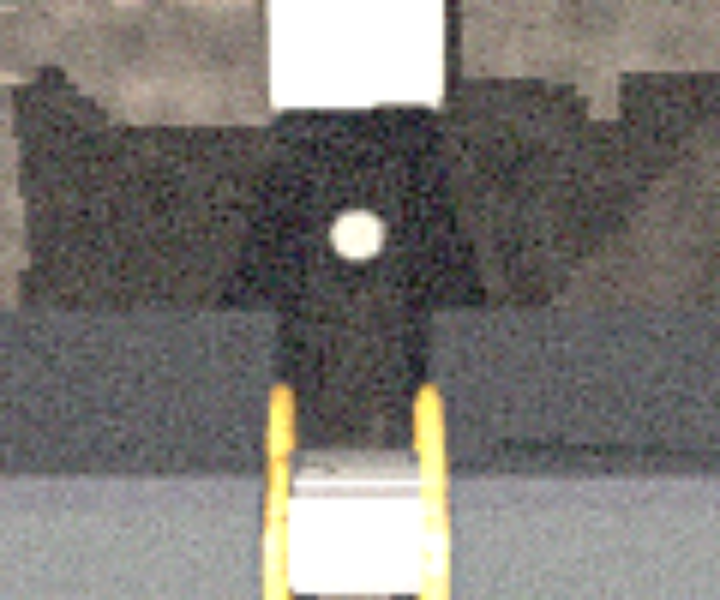

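Run:
```python
from fit import *
for t in('w2','w3','w4'):
    w=load(t);C=cloud(w);p=w['position'];print(t,p)
    X,Y,Z=[C[...,i]-p[i] for i in range(3)]
    m=(Z<-.06)&(abs(Y)<.05)&(X>-.10)&(X<-.06)&(C[...,2]>.047)&(w['range_z']>0)
    for lo in np.arange(-.22,-.06,.01):
        k=m&(Z>lo)&(Z<=lo+.01)
        if k.sum()>3: print(round(lo,2),k.sum(),'y',np.unique(np.round(Y[k]*200)/200),'x',X[k].min().round(3),X[k].max().round(3))
```

```text
w2 [ 0.58956591 -0.31792011  0.26628256]
-0.18 9 y [-0.025 -0.02   0.025] x -0.091 -0.071
-0.17 200 y [-0.025 -0.02   0.025  0.03 ] x -0.092 -0.069
-0.16 285 y [-0.03  -0.025 -0.02   0.025  0.03 ] x -0.092 -0.069
-0.15 367 y [-0.03  -0.025 -0.02   0.025  0.03   0.035] x -0.092 -0.069
-0.14 423 y [-0.03  -0.025 -0.02   0.025  0.03   0.035] x -0.089 -0.068
-0.13 485 y [-0.035 -0.03  -0.025 -0.02   0.025  0.03   0.035] x -0.084 -0.068
-0.12 569 y [-0.03  -0.025 -0.02   0.025  0.03   0.035] x -0.094 -0.068
-0.11 285 y [-0.03  -0.025  0.025  0.03 ] x -0.095 -0.069
-0.1 333 y [-0.025  0.025] x -0.09 -0.069
-0.09 400 y [-0.025  0.025] x -0.082 -0.062
-0.08 356 y [-0.045 -0.04  -0.035 -0.03  -0.025  0.025  0.03   0.035  0.05 ] x -0.093 -0.06
-0.07 2911 y [-0.045 -0.04  -0.035 -0.03  -0.025 -0.02  -0.015 -0.01  -0.005 -0.
  0.005  0.01   0.015  0.02   0.025  0.03   0.035  0.04   0.045  0.05 ] x -0.094 -0.06
w3 [ 0.59201167 -0.31244709  0.21383891]
-0.17 136 y [-0.025 -0.02  -0.015  0.025  0.03 ] x -0.092 -0.069
-0.16 275 y [-0.025 -0.02  -0.015  0.025  0.03 ] x -0.093 -0.069
-0.15 341 y [-0.0
[... 722 characters left out ...]
69
-0.16 147 y [-0.01  -0.005 -0.     0.005  0.01   0.015] x -0.072 -0.069
-0.15 209 y [-0.01  -0.005 -0.     0.005  0.01   0.015] x -0.072 -0.069
-0.14 309 y [-0.01  -0.005 -0.     0.005  0.01   0.015] x -0.085 -0.069
-0.13 123 y [-0.01  -0.005 -0.     0.005  0.01 ] x -0.072 -0.069
-0.12 142 y [-0.005 -0.     0.005  0.01 ] x -0.092 -0.069
-0.11 38 y [-0.    0.01] x -0.093 -0.084
-0.1 48 y [-0.     0.005  0.01 ] x -0.088 -0.076
-0.09 56 y [-0.     0.005  0.01 ] x -0.079 -0.062
-0.08 42 y [-0.05  -0.045 -0.03  -0.01  -0.     0.005  0.015  0.03 ] x -0.068 -0.06
-0.07 1943 y [-0.025 -0.02  -0.015 -0.01  -0.005  0.     0.005  0.01   0.015  0.02
  0.025  0.03   0.035  0.04   0.045] x -0.063 -0.06
```

Run:
```python
from fit import *
for t,e in(('w1',.1820),('w2',.0642),('w3',.0120)):
    w=load(t);C=cloud(w);p=w['position']
    X,Y,Z=[C[...,i]-p[i] for i in range(3)]
    k=(Z<-.06)&(abs(abs(Y)-.027-(.025 if t=='w1' else 0))<.014)&(X>-.092)&(X<-.069)&(C[...,2]>.025)&(w['range_z']>0)&(C[...,0]<.52)
    print(t,np.sort(C[k][:,2])[:12].round(4)-e)
```

```text
w1 [0.0319 0.0322 0.0323 0.0324 0.0325 0.0325 0.0325 0.0326 0.0327 0.0327
 0.0327 0.0328]
w2 [-0.0391 -0.0389 -0.0373 -0.0368 -0.0364 -0.0362 -0.0358 -0.0356 -0.0349
 -0.0334 -0.0333 -0.0333]
w3 [0.0138 0.0163 0.0173 0.0178 0.0181 0.0194 0.0222 0.0234 0.0274 0.0276
 0.0283 0.0286]
```

Emit:
{"method": "apply_moves", "body": {
  "rows": [
    [0.6,0,0,-1,0],
    [0.55,0,0,0,0],
    [0.55,0,0,0,0],
    [0.55,0,0,0,0]
  ],
  "newtons": 30
}}

```text
clock: 4.47
eef_pos: [0.5093, -0.3095, 0.0214]
orientation: [1.0, -0.018, -0.0, -0.0]
wrist_force: [0.2, 0.4, 0.3]
width: 0.0363
gripper_force: 0.0
```

The tips really sit about 31 mm above the reported TCP, so the fingers closed just above the grip. I'll go lower in steps, watching the force.

Emit:
{"method": "apply_moves", "body": {
  "rows": [
    [0.55,0,0,1,0],
    [0.55,0,0,1,0],
    [0.55,0,0,1,0],
    [0.55,0,0,0,0]
  ]
}}

```text
clock: 4.97
eef_pos: [0.5083, -0.3088, -0.0103]
orientation: [1.0, -0.018, -0.001, -0.001]
wrist_force: [0.0, -0.8, -0.5]
width: 0.0425
gripper_force: 0.0
```

Run:
```python
from fit import *
w=snap('wrist','w5'); o=r.get_obs(); print(o['clock'],o['eef_pos'],o['width'],w['position'],o['wrist_force'])
C=cloud(w);X,Y,Z=C[...,0],C[...,1],C[...,2]
rect(C,(abs(Y+.311)<.013)&(X>.49)&(X<.53)&(Z>.034)&(Z<.047),'grip')
for s in(-1,1):
    k=(abs((Y+.3105)*s-.024)<.009)&(X>.490)&(X<.524)&(Z>.008)&(Z<.06)
    print(s,k.sum(),np.sort(Z[k])[:20:2].round(4), 'inner y',np.sort(np.abs(Y[k]+.3105))[:5].round(4))
```

```text
5.025 [ 0.5088744  -0.30924165 -0.00939561] 0.04312655696105578 [ 0.59132952 -0.31187659  0.19194976] [ 0.02397219  0.82034896 -0.17867824]
grip 935 [ 510.2 -309.5] [22.1 16.4] 88.9 med [ 0.5121 -0.3095]
-1 558 [0.0213 0.0224 0.0226 0.0227 0.023  0.0231 0.0232 0.0237 0.0239 0.0242] inner y [0.0189 0.0189 0.0189 0.019  0.019 ]
1 553 [0.0221 0.0227 0.023  0.0231 0.0232 0.0233 0.0235 0.0239 0.024  0.024 ] inner y [0.0229 0.0229 0.0229 0.0229 0.0229]
```

Emit:
{"method": "apply_moves", "body": {
  "rows": [
    [0.55,0.1,0.1,0.5,0.005],
    [0.55,0,0,0.5,0],
    [0.65,0,0,0,0],
    [0.75,0,0,0,0],
    [0.8,0,0,0,0],
    [1,0,0,0,0],
    [1,0,0,0,0]
  ],
  "newtons": 30
}}

```text
clock: 5.9
eef_pos: [0.5104, -0.3105, -0.0183]
orientation: [1.0, -0.02, 0.0, -0.0]
wrist_force: [-0.5, 2.3, 1.5]
width: 0.0214
gripper_force: 29.9
```

Emit:
{"method": "apply_moves", "body": {
  "rows": [
    [1,-0.1,0,0,0],
    [1,-0.2,0,0,0],
    [1,-0.2,0,0,0],
    [1,-0.2,0,0,0],
    [1,-0.2,0,0,0]
  ]
}}

```text
clock: 6.52
eef_pos: [0.5016, -0.3105, -0.0183]
orientation: [1.0, -0.02, 0.0, 0.0]
wrist_force: [4.7, -1.2, -2.1]
width: 0.0217
gripper_force: 29.9
```

```bash
cat > st.py <<'E'
from fit import *
import sys
o=r.get_obs(); print({k:np.round(o[k],4).tolist() for k in('clock','eef_pos','orientation','width','gripper_force','wrist_force','torque')})
if len(sys.argv)>1:
    w=snap('wrist',sys.argv[1]);C=cloud(w);X,Y,Z=C[...,0],C[...,1],C[...,2];e=o['eef_pos']
    dx,dy=X-e[0],Y-e[1]
    rect(C,(abs(dy)<.012)&(abs(dx)<.014)&(Z>.034+.0)&(Z<.05),'grip')
    g=w['color'].astype(int).min(-1)
    m=(abs(dy)<.02)&(dx>.012)&(dx<.036)&(Z<.03)&(Z>.012)&(g>100); rect(C,m,'tongue'); print('tongue z',Z[m].mean())
E
python3 st.py w6
```

```text
{'clock': 6.525, 'eef_pos': [0.5016, -0.3105, -0.0183], 'orientation': [0.9998, -0.0202, 0.0005, 0.0003], 'width': 0.0217, 'gripper_force': 29.8718, 'wrist_force': [4.723, -1.2033, -2.109], 'torque': [0.0131, -0.7987, -0.0209]}
grip 1119 [ 502.7 -310.2] [23.9 20.6] 88.2 med [ 0.5039 -0.31  ]
tongue 874 [ 527.1 -310.6] [21.6 21.4] 88.6 med [ 0.5286 -0.3111]
tongue z 0.018201849093242597
```

The shim follows at 4.7 N, as expected. I'll continue.

Emit:
{"method": "apply_moves", "body": {
  "rows": [
    [1,-0.25,0,0,0],
    [1,-0.25,0,0,0],
    [1,-0.25,0,0,0],
    [1,-0.25,0,0,0],
    [1,-0.25,0,0,0],
    [1,-0.25,0,0,0],
    [1,-0.25,0,0,0],
    [1,-0.2,0,0,0],
    [1,-0.15,0,0,0],
    [1,-0.15,0,0,0],
    [1,-0.15,0,0,0],
    [1,-0.15,0,0,0]
  ]
}}

```text
clock: 8.07
eef_pos: [0.4764, -0.3095, -0.0182]
orientation: [1.0, -0.02, 0.001, 0.0]
wrist_force: [7.0, 1.2, -2.1]
width: 0.0222
gripper_force: 29.9
```

Emit:
{"method": "apply_moves", "body": {
  "rows": [
    [1,-0.15,0,0,0],
    [1,-0.15,0,0,0],
    [1,-0.15,0,0,0],
    [1,-0.15,0,0,0],
    [1,-0.2,0,0,0],
    [1,-0.2,0,0,0],
    [1,-0.2,0,0,0],
    [1,-0.2,0,0,0],
    [1,-0.2,0,0,0],
    [1,-0.2,0,0,0],
    [1,-0.2,0,0,0],
    [1,-0.2,0,0,0]
  ]
}}

```text
clock: 9.57
eef_pos: [0.4537, -0.3084, -0.0184]
orientation: [1.0, -0.02, -0.0, -0.0]
wrist_force: [1.4, -0.4, 0.7]
width: 0.0218
gripper_force: 29.9
```

```bash
python3 st.py w7
```

```text
{'clock': 9.575, 'eef_pos': [0.4537, -0.3084, -0.0184], 'orientation': [0.9998, -0.0201, -0.0, -0.0], 'width': 0.0218, 'gripper_force': 29.8718, 'wrist_force': [1.4354, -0.352, 0.7328], 'torque': [0.0263, -0.3995, -0.022]}
grip 1123 [ 455.1 -308.1] [23.9 20.9] 88.4 med [ 0.456  -0.3079]
tongue 893 [ 478.6 -308.4] [21.6 22.5] 88.8 med [ 0.4803 -0.309 ]
tongue z 0.01805739376573585
```

Emit:
{"method": "apply_moves", "body": {
  "rows": [
    [1,-0.12,0,0,0],
    [1,-0.12,0,0,0],
    [1,-0.12,0,0,0],
    [1,-0.12,0,0,0],
    [1,-0.12,0,0,0],
    [1,-0.12,0,0,0],
    [1,-0.12,0,0,0],
    [1,-0.12,0,0,0],
    [1,-0.12,0,0,0],
    [1,-0.12,0,0,0],
    [1,-0.12,0,0,0],
    [1,-0.12,0,0,0]
  ]
}}

```text
clock: 11.12
eef_pos: [0.4393, -0.3078, -0.0185]
orientation: [1.0, -0.02, -0.0, -0.0]
wrist_force: [0.4, -0.3, 0.9]
width: 0.0216
gripper_force: 29.9
```

Emit:
{"method": "apply_moves", "body": {
  "rows": [
    [1,-0.2,0,0,0],
    [1,-0.2,0,0,0],
    [1,-0.2,0,0,0],
    [1,-0.2,0,0,0],
    [1,-0.2,0,0,0],
    [1,-0.2,0,0,0],
    [1,-0.2,0,0,0],
    [1,-0.2,0,0,0],
    [1,-0.2,0,0,0]
  ]
}}

```text
clock: 12.25
eef_pos: [0.421, -0.3068, -0.0188]
orientation: [1.0, -0.02, -0.0, -0.0]
wrist_force: [-0.2, 0.1, -0.5]
width: 0.0217
gripper_force: 29.9
```

```bash
python3 st.py w8
python3 - <<'E'
from fit import *
w=load('w8');C=cloud(w);X,Y,Z=C[...,0],C[...,1],C[...,2];g=w['color'].astype(int).min(-1)
for x in(.57,.58,.59,.6,.61,.62): 
  m=(abs(X-x)<.003)&(abs(Y+.313)<.034);print(x,np.median(Z[m]).round(4),Z[m].max().round(4))
cv2.imwrite('pics/w8b.png',cv2.resize(w['color'][:,:,::-1],(800,600)))
E
```

```text
{'clock': 12.25, 'eef_pos': [0.421, -0.3068, -0.0188], 'orientation': [0.9998, -0.0201, -0.0004, -0.0003], 'width': 0.0217, 'gripper_force': 29.8725, 'wrist_force': [-0.2494, 0.0531, -0.4684], 'torque': [0.0209, 0.1079, -0.0444]}
grip 1110 [ 422.  -306.3] [24.  21.2] 87.6 med [ 0.4233 -0.3063]
tongue 878 [ 446.5 -306.9] [21.5 21.1] 88.8 med [ 0.4478 -0.3073]
tongue z 0.01760725129642209
  return _methods._mean(a, axis=axis, dtype=dtype,
  ret = ret.dtype.type(ret / rcount)
Traceback (most recent call last):
ValueError: zero-size array to reduction operation maximum which has no identity
```

The shim is out 89 mm and clear. I'll lift it, shift it across and turn it toward the stage.

Emit:
{"method": "apply_moves", "body": {
  "rows": [
    [1,-0.2,0,-0.5,0],
    [1,0,0,-1,0],
    [1,0,0,-1.5,0],
    [1,0,0,-1.5,0],
    [1,0,2,-0.5,0],
    [1,0,3,0,0],
    [1,0,3,0,0.1],
    [1,0,3,0,0.12],
    [1,0,0,0,0.16],
    [1,0,0,0,0.155],
    [1,0,0,0,0],
    [1,0,0,0,0]
  ]
}}

```text
clock: 13.8
eef_pos: [0.412, -0.4171, 0.0315]
orientation: [0.959, -0.283, -0.0, 0.0]
wrist_force: [0.6, 0.6, -2.0]
width: 0.0218
gripper_force: 29.9
```

Run:
```python
from fit import *
o=r.get_obs(); print({k:np.round(o[k],4).tolist() for k in('clock','eef_pos','orientation','width','wrist_force','torque')})
w=snap('wrist','w9');C=cloud(w);X,Y,Z=C[...,0],C[...,1],C[...,2];g=w['color'].astype(int).min(-1)
print('cam',w['position'])
e=o['eef_pos']; Rm=R.from_quat(o['orientation']).as_matrix(); L=(C-e)@Rm  # tool coords
# plate as held
m=(L[...,0]>.05)&(L[...,0]<.13)&(abs(L[...,1])<.03)&(C[...,2]>.05)&(C[...,2]<.09); rect(L,m,'plate in tool'); 
A=np.c_[L[m][:,:2],np.ones(m.sum())]; print('plate plane tool z',np.linalg.lstsq(A,L[m][:,2],rcond=None)[0])
cv2.imwrite('pics/w9b.png',cv2.resize(w['color'][:,:,::-1],(800,600)))
t=snap('top','t9');D=cloud(t)
for n,c in(('wrist',C),('top',D)):
  for x in(.57,.58,.59,.6,.61,.62):
    m=(abs(c[...,0]-x)<.003)&(abs(c[...,1]+.313)<.03)
    if m.sum():print(n,x,np.median(c[m][:,2]).round(4))
```

```text
{'clock': 13.8, 'eef_pos': [0.412, -0.4171, 0.0315], 'orientation': [0.9592, -0.2827, -0.0001, 0.0], 'width': 0.0218, 'wrist_force': [0.5656, 0.5623, -2.0421], 'torque': [0.0982, 0.0686, 0.0371]}
cam [ 0.48148639 -0.46127008  0.2339762 ]
plate in tool 9880 [85.  -1.8] [50.1 69.8] 89.5 med [ 0.0889 -0.0018]
plate plane tool z [ 0.00170752  0.001933   -0.03655005]
wrist 0.57 0.038
wrist 0.58 0.0427
wrist 0.59 0.0389
wrist 0.6 0.039
wrist 0.61 0.0384
top 0.57 0.0391
top 0.58 0.0389
top 0.59 0.0393
top 0.6 0.0396
top 0.61 0.0391
top 0.62 0.0397
```

View pics/w9b.png

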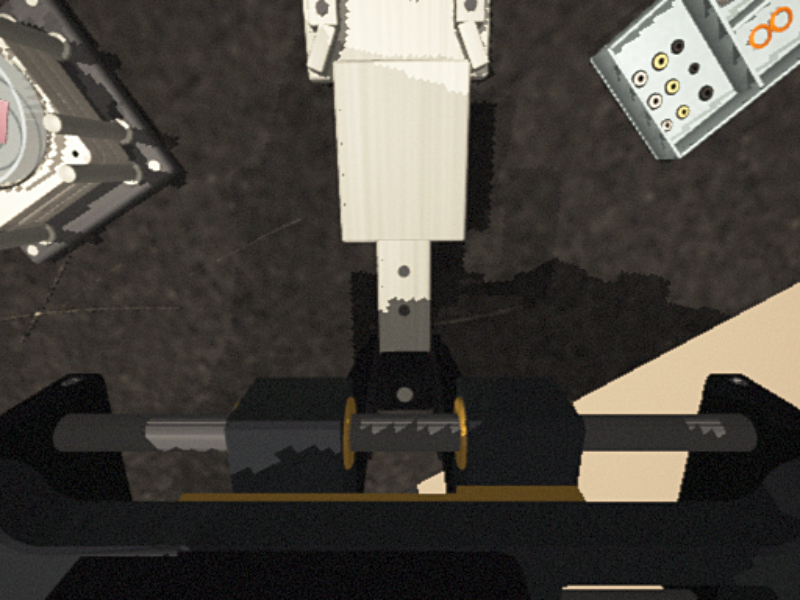

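The picture shows the shim held level with its plate front edge at (335–470, 60). The flared rail ends of the stage are straight ahead at (325,50) and (475,50). The stack has come down level (top at 38–39 mm) with its dish. Next I'll measure the plate and the rails in tool coordinates from this same view.

Run:
```python
from fit import *
e=np.array([.412,-.4171,.0315]);Rm=R.from_quat([.9592,-.2827,-.0001,0]).as_matrix()
w=load('w9');C=cloud(w);L=(C-e)@Rm*1000;g=w['color'].astype(int).min(-1);Zc=C[...,2]*1000
pm=(Zc>55)&(Zc<85)&(abs(L[...,1])<40)
for x in range(20,122,8):
    y=L[...,1][pm&(abs(L[...,0]-x)<2.5)&(g>60)]
    if len(y):print('shim',x,y.min().round(1),y.max().round(1),((y.min()+y.max())/2).round(2))
for v in range(0,60,4):
    row=[(u,*L[v,u].round(0).astype(int),int(Zc[v,u])) for u in range(188,325,4) if 5<Zc[v,u]<50]
    ys=[(q[2],q[4]) for q in row]; print(v,'x',row[0][1] if row else None, ys)
```

```text
shim 20 -11.9 9.5 -1.19
shim 28 -11.8 9.4 -1.18
shim 36 -12.3 9.3 -1.51
shim 44 -12.1 9.2 -1.49
shim 52 -25.9 9.6 -8.15
shim 60 -26.3 23.5 -1.43
shim 68 -26.6 23.0 -1.83
shim 76 -26.2 23.4 -1.38
shim 84 -26.5 22.9 -1.78
shim 92 -26.8 23.1 -1.85
shim 100 -26.9 23.0 -1.95
shim 108 -26.9 22.5 -2.19
shim 116 -26.6 22.9 -1.81
0 x 153 [(np.int64(-44), 22), (np.int64(-41), 20), (np.int64(-38), 22), (np.int64(-36), 21), (np.int64(-33), 21), (np.int64(-31), 13), (np.int64(-29), 11), (np.int64(-26), 9), (np.int64(-23), 9), (np.int64(-20), 11), (np.int64(-17), 10), (np.int64(-14), 10), (np.int64(-12), 9), (np.int64(-9), 10), (np.int64(-6), 9), (np.int64(-3), 9), (np.int64(0), 9), (np.int64(3), 10), (np.int64(6), 8), (np.int64(9), 10), (np.int64(12), 11), (np.int64(15), 8), (np.int64(18), 9), (np.int64(21), 9), (np.int64(22), 21), (np.int64(25), 21), (np.int64(27), 22), (np.int64(30), 23), (np.int64(33), 21), (np.int64(38), 9)]
4 x 154 [(np.int64(-46), 10), (np.int64(-41), 21), (np.int64(-39), 21), (np.int64(-36), 22), (np.int64(-33), 21), (np.int64(-31), 14), (np.int64(-29), 10), (np.int64(-26)
[... 5090 characters left out ...]
np.int64(9), 10), (np.int64(12), 10), (np.int64(15), 10), (np.int64(18), 9), (np.int64(21), 10), (np.int64(24), 10), (np.int64(27), 10), (np.int64(29), 21), (np.int64(32), 20), (np.int64(34), 20)]
40 x 129 [(np.int64(-46), 20), (np.int64(-43), 20), (np.int64(-40), 21), (np.int64(-38), 19), (np.int64(-36), 10), (np.int64(32), 22), (np.int64(35), 20)]
44 x 126 [(np.int64(-43), 19), (np.int64(-40), 21), (np.int64(-38), 16), (np.int64(-36), 10), (np.int64(32), 19), (np.int64(37), 10)]
48 x 126 [(np.int64(-45), 10), (np.int64(-42), 11), (np.int64(-39), 12), (np.int64(-36), 10), (np.int64(34), 8), (np.int64(37), 8)]
52 x 123 [(np.int64(-46), 6), (np.int64(-40), 5), (np.int64(-37), 6)]
56 x None []
```

Run:
```python
from fit import *
from math import *
th=radians(-31);c,s=cos(th),sin(th)
for t in('w1','w2','top0','t9'):
    w=load(t);C=cloud(w);g=w['color'].astype(int).min(-1)
    P=(C[...,:2]-[.575,-.519])@np.array([[c,-s],[s,c]])*1000; Z=C[...,2]*1000
    k=(Z>6)&(Z<60)&(abs(P[...,1])<54)&(abs(P[...,0])<95)&(w['range_z']>0)&(np.hypot(C[...,0]-.661,C[...,1]+.458)>.026)&(g>60)
    lo=[];hi=[];xs=range(-46,80,4)
    for x in xs:
        y=P[...,1][k&(abs(P[...,0]-x)<2)]
        lo.append(np.percentile(y,1.5) if len(y)>9 else np.nan);hi.append(np.percentile(y,98.5) if len(y)>9 else np.nan)
    for n,q in(('right',lo),('left',hi)):
        q=np.array(q);x=np.array(xs);ok=np.isfinite(q)&(abs(q-np.nanmedian(q))<3)
        if ok.sum()>3:f=np.polyfit(x[ok],q[ok],1);print(t,n,ok.sum(),'yaw',(-31+degrees(f[0])).__round__(2),'y0',f[1].round(2))
    k2=k&(Z>35)&(Z<43)&(abs(P[...,1])<40)&(abs(P[...,0])<40);print('  chuck',cv2.minEnclosingCircle(P[k2].astype(np.float32)) if k2.any() else '')
    kk=k&(abs(P[...,1])<12);print('  x range',np.percentile(P[...,0][kk],[.5,99.5]).round(1))
```

```text
w1 right 22 yaw -32.32 y0 -34.43
w1 left 29 yaw -31.37 y0 46.48
  chuck ((-1.0455598831176758, 5.988792896270752), 34.02863693237305)
  x range [-67.3  86.3]
w2 left 29 yaw -31.22 y0 46.79
  chuck ((-5.9074506759643555, 7.042485237121582), 33.21468734741211)
  x range [-67.3  49.7]
top0 right 26 yaw -31.69 y0 -43.13
top0 left 29 yaw -31.61 y0 40.87
  chuck ((8.37343692779541, 0.42997756600379944), 40.596641540527344)
  x range [-66.8  86.8]
t9 right 26 yaw -31.36 y0 -43.14
t9 left 28 yaw -31.6 y0 40.7
  chuck ((-0.7149219512939453, 0.6632480621337891), 39.99117660522461)
  x range [-58.6  87.4]
```

Emit:
{"method": "apply_moves", "body": {
  "rows": [
    [1,-0.6,0,0,-0.016],
    [1,0,0,1.5,0],
    [1,0,0,1.5,0],
    [1,0,0,1,0],
    [1,0,0,0.5,0],
    [1,0,0,0.2,0],
    [1,0,0,0,0],
    [1,0,0,0,0]
  ]
}}

```text
clock: 14.9
eef_pos: [0.4074, -0.4138, -0.0149]
orientation: [0.961, -0.276, 0.0, 0.0]
wrist_force: [-0.2, -0.4, -1.2]
width: 0.0218
gripper_force: 29.9
```

```bash
cat > slot.py <<'E'
from fit import *
import sys
o=r.get_obs(); print({k:np.round(o[k],4).tolist() for k in('clock','eef_pos','orientation','width','wrist_force','torque')})
w=snap('wrist',sys.argv[1]);C=cloud(w);e=o['eef_pos'];L=(C-e)@R.from_quat(o['orientation']).as_matrix()*1000
g=w['color'].astype(int).min(-1);Zc=C[...,2]*1000
for v in range(0,200,8):   # edges along image rows: depth jumps/ brightness
    k=[u for u in range(150,350) if abs(L[v,u,1])<70 and Zc[v,u]>14.5 and Zc[v,u]<30 and g[v,u]>50]
    if not k: continue
    gr=np.split(k,np.where(np.diff(k)>1)[0]+1)
    print(v,[(L[v,a[0]].round(1)[:2].tolist(),L[v,a[-1]].round(1)[:2].tolist(),np.median(Zc[v,a]).round(1)) for a in gr if len(a)>2])
E
python3 slot.py w10
```

```text
{'clock': 14.9, 'eef_pos': [0.4074, -0.4138, -0.0149], 'orientation': [0.9612, -0.276, 0.0004, 0.0003], 'width': 0.0218, 'wrist_force': [-0.2125, -0.3795, -1.1731], 'torque': [0.0893, 0.0517, 0.0037]}
0 [([138.0, -42.3], [139.5, -33.5], np.float64(21.4)), ([140.1, 29.7], [138.1, 34.6], np.float64(21.1)), ([137.8, 35.5], [137.9, 38.2], np.float64(21.5))]
8 [([134.3, -43.8], [136.1, -35.1], np.float64(21.0)), ([135.7, 31.3], [134.6, 40.0], np.float64(21.0))]
16 [([132.2, -40.6], [132.1, -36.5], np.float64(17.0)), ([131.8, 33.8], [131.8, 34.9], np.float64(16.3))]
40 [([118.2, -26.2], [118.7, 22.5], np.float64(21.5))]
48 [([114.7, -26.8], [114.6, -0.6], np.float64(21.6)), ([114.5, 0.5], [114.6, 22.6], np.float64(21.5))]
56 [([110.5, -27.0], [110.4, 22.8], np.float64(21.7))]
64 [([106.1, -26.4], [106.4, 22.5], np.float64(21.7))]
72 [([102.1, -26.8], [102.1, 22.7], np.float64(21.5))]
80 [([97.6, -26.2], [97.6, 22.7], np.float64(21.6))]
88 [([93.3, -26.5], [93.2, -24.1], np.float64(21.6)), ([93.3, -22.9], [93.3, 17.0], np.float64(21.6)), ([93.3, 18.3], [93.3, 22.3], np.float64(21.3))]
96 [([88.8, -26.2], [88.8, 14.7], np.float64(21.7)), ([88.8, 16.0], [88.8, 22.6], np.float64(21.6))]
104 [([84.3, -26.5], [84.3, 22.8], np.float64(21.4))]
112 [([79.6, -26.9], [79.7, 23.1], np.float64(21.6))]
120 [([75.0, -26.1], [75.0, 22.5], np.float64(21.6))]
128 [([70.2, -26.3], [70.3, 22.7], np.float64(21.5))]
136 [([65.4, -25.9], [65.5, 22.8], np.float64(21.6))]
144 [([60.5, -26.1], [60.4, 23.3], np.float64(21.8))]
152 [([55.5, -25.7], [55.4, 22.8], np.float64(21.5))]
160 [([50.7, -11.9], [50.3, 9.0], np.float64(21.5))]
168 [([45.2, -12.1], [45.3, 9.0], np.float64(21.5))]
176 [([39.6, -12.3], [40.0, 9.1], np.float64(21.6))]
184 [([34.3, -11.7], [34.5, -3.8], np.float64(21.8)), ([34.9, -2.5], [34.8, 9.2], np.float64(21.5))]
192 [([28.9, -11.8], [29.0, 9.3], np.float64(21.5))]
```

The plate is centred on the flare (both at y about -1.9 mm in the tool frame). I'll lower by 2.3 mm and advance.

Emit:
{"method": "apply_moves", "body": {
  "rows": [
    [1,0,0,0.23,0],
    [1,0.4,0,0,0],
    [1,0.5,0,0,0],
    [1,0.5,0,0,0],
    [1,0.5,0,0,0],
    [1,0.4,0,0,0],
    [1,0.3,0,0,0],
    [1,0.3,0,0,0],
    [1,0,0,0,0]
  ]
}}

```text
clock: 16.08
eef_pos: [0.4318, -0.4289, -0.0177]
orientation: [0.961, -0.276, 0.0, 0.0]
wrist_force: [-0.4, -0.8, -0.7]
width: 0.0217
gripper_force: 29.9
```

```bash
python3 slot.py w11 | head -12
```

```text
{'clock': 16.075, 'eef_pos': [0.4318, -0.4289, -0.0177], 'orientation': [0.9612, -0.2759, 0.0, 0.0], 'width': 0.0217, 'wrist_force': [-0.4221, -0.7635, -0.7388], 'torque': [0.0905, 0.0791, 0.0385]}
0 [([137.1, -41.1], [138.0, -28.8], np.float64(21.2)), ([138.0, 24.3], [136.8, 37.0], np.float64(21.0))]
8 [([133.3, -41.3], [134.4, -28.5], np.float64(20.9)), ([133.2, 25.6], [133.2, 36.8], np.float64(21.2))]
16 [([129.5, -41.1], [131.0, -28.5], np.float64(21.3)), ([130.8, 24.3], [129.7, 37.2], np.float64(21.4))]
24 [([125.4, -40.6], [127.0, -28.6], np.float64(21.2)), ([127.1, 24.6], [125.9, 37.0], np.float64(20.9))]
32 [([122.1, -41.4], [122.3, -28.3], np.float64(21.1)), ([122.8, 24.6], [121.9, 36.7], np.float64(20.9))]
40 [([118.0, -38.2], [118.9, -29.5], np.float64(21.0)), ([118.4, -26.3], [118.6, 22.4], np.float64(18.6)), ([119.2, 25.7], [118.0, 34.7], np.float64(20.5))]
48 [([114.0, -40.2], [114.1, -34.7], np.float64(21.7)), ([113.9, -33.3], [115.2, -31.2], np.float64(20.1)), ([114.7, -26.8], [114.4, 16.3], np.float64(18.7)), ([114.5, 17.5], [114.6, 22.7], np.float64(17.8)), ([115.1, 27.7], [114.3, 37.1], np.float64(20.9))]
56 [([110.0, -41.0], [111.0, -33.2], np.float64(21.1)), ([110.4, -26.8], [110.6, 23.0], np.float64(18.7)), ([111.0, 29.7], [109.9, 38.0], np.float64(20.9))]
64 [([105.6, -43.2], [106.6, -35.0], np.float64(21.3)), ([106.1, -26.3], [106.1, -21.2], np.float64(19.2)), ([106.0, -20.0], [106.3, 22.4], np.float64(18.7)), ([106.5, 31.4], [105.9, 39.6], np.float64(20.9))]
72 [([102.0, -26.8], [102.0, -21.4], np.float64(18.7)), ([102.0, -20.4], [101.9, 22.5], np.float64(18.8))]
80 [([97.5, -26.1], [97.8, 22.9], np.float64(18.6))]
```

Centred to within 0.2 mm at a height of 10.7 mm. I'll advance 45 mm more, still short of the earliest stop position.

Emit:
{"method": "apply_moves", "body": {
  "rows": [
    [1,0.3,0,0,0],
    [1,0.3,0,0,0],
    [1,0.3,0,0,0],
    [1,0.3,0,0,0],
    [1,0.3,0,0,0],
    [1,0.3,0,0,0],
    [1,0,0,0,0]
  ]
}}

```text
clock: 17.0
eef_pos: [0.4471, -0.4385, -0.0177]
orientation: [0.961, -0.276, 0.0, 0.0]
wrist_force: [-0.4, 0.2, -0.8]
width: 0.0217
gripper_force: 29.9
```

Emit:
{"method": "apply_moves", "body": {
  "rows": [
    [1,0.4,0,0,0],
    [1,0.4,0,0,0],
    [1,0.4,0,0,0],
    [1,0.4,0,0,0],
    [1,0.4,0,0,0],
    [1,0.4,0,0,0],
    [1,0.3,0,0,0],
    [1,0,0,0,0]
  ]
}}

```text
clock: 18.0
eef_pos: [0.47, -0.4528, -0.0177]
orientation: [0.961, -0.276, 0.0, 0.0]
wrist_force: [-1.1, -0.1, -0.8]
width: 0.0218
gripper_force: 29.9
```

Emit:
{"method": "apply_moves", "body": {
  "rows": [
    [1,0.1,0,0,0],
    [1,0.1,0,0,0],
    [1,0.1,0,0,0],
    [1,0.1,0,0,0],
    [1,0.1,0,0,0],
    [1,0.1,0,0,0]
  ]
}}

```text
clock: 18.75
eef_pos: [0.475, -0.4559, -0.0177]
orientation: [0.961, -0.276, 0.0, 0.0]
wrist_force: [0.2, -0.2, -1.2]
width: 0.0219
gripper_force: 29.9
```

Emit:
{"method": "apply_moves", "body": {
  "rows": [
    [1,0.1,0,0,0],
    [1,0.1,0,0,0],
    [1,0.1,0,0,0],
    [1,0,0,0,0]
  ]
}}

```text
clock: 19.25
eef_pos: [0.4775, -0.4575, -0.0177]
orientation: [0.961, -0.276, 0.0, 0.0]
wrist_force: [0.4, -0.1, -1.2]
width: 0.0216
gripper_force: 29.9
```

```bash
python3 st.py
```

```text
{'clock': 19.25, 'eef_pos': [0.4775, -0.4575, -0.0177], 'orientation': [0.9612, -0.276, 0.0, 0.0], 'width': 0.0216, 'gripper_force': 29.8724, 'wrist_force': [0.4432, -0.1235, -1.2303], 'torque': [0.0827, 0.0556, -0.0196]}
```

Emit:
{"method": "apply_moves", "body": {
  "rows": [
    [1,0.1,0,0,0],
    [1,0.1,0,0,0],
    [1,0.05,0,0,0]
  ]
}}

```text
clock: 19.62
eef_pos: [0.4797, -0.4588, -0.0177]
orientation: [0.961, -0.276, 0.0, 0.0]
wrist_force: [-0.1, 0.4, -0.2]
width: 0.0222
gripper_force: 29.9
```

Emit:
{"method": "apply_moves", "body": {
  "rows": [
    [1,0.1,0,0,0],
    [1,0.1,0,0,0],
    [1,0.05,0,0,0]
  ]
}}

```text
clock: 20.0
eef_pos: [0.4818, -0.4601, -0.0178]
orientation: [0.961, -0.276, -0.0, -0.0]
wrist_force: [-0.7, -0.4, -1.1]
width: 0.022
gripper_force: 29.9
```

Emit:
{"method": "apply_moves", "body": {
  "rows": [
    [1,0.1,0,0,0],
    [1,0.1,0,0,0],
    [1,0.05,0,0,0]
  ]
}}

```text
clock: 20.38
eef_pos: [0.4839, -0.4614, -0.0177]
orientation: [0.961, -0.276, 0.0, 0.0]
wrist_force: [-0.3, -0.1, -1.2]
width: 0.0218
gripper_force: 29.9
```

Emit:
{"method": "apply_moves", "body": {
  "rows": [
    [1,0.1,0,0,0],
    [1,0.1,0,0,0],
    [1,0.05,0,0,0]
  ]
}}

```text
clock: 20.75
eef_pos: [0.4851, -0.4621, -0.018]
orientation: [0.961, -0.276, -0.001, -0.0]
wrist_force: [-5.3, 3.0, 1.8]
width: 0.0218
gripper_force: 29.9
```

Emit:
{"method": "apply_moves", "body": {
  "rows": [
    [1,0,0,0,0],
    [1,0,0,0,0],
    [1,0,0,0,0]
  ]
}}

```text
clock: 21.12
eef_pos: [0.485, -0.4621, -0.018]
orientation: [0.961, -0.276, -0.001, -0.0]
wrist_force: [-3.9, 1.6, 1.8]
width: 0.0215
gripper_force: 29.9
```

```bash
python3 st.py
```

```text
{'clock': 21.125, 'eef_pos': [0.485, -0.4621, -0.018], 'orientation': [0.9612, -0.276, -0.0011, -0.0004], 'width': 0.0215, 'gripper_force': 29.8723, 'wrist_force': [-3.9156, 1.6237, 1.7514], 'torque': [0.4857, 0.5742, -0.046]}
```

Contact is at 91 mm travel with about 5 N. I'll press slightly more to confirm that it is a firm stop.

Emit:
{"method": "apply_moves", "body": {
  "rows": [
    [1,0.05,0,0,0],
    [1,0.05,0,0,0],
    [1,0,0,0,0]
  ]
}}

```text
clock: 21.5
eef_pos: [0.4853, -0.4618, -0.0181]
orientation: [0.961, -0.276, -0.002, -0.001]
wrist_force: [-7.0, 3.7, 3.0]
width: 0.0217
gripper_force: 30.0
```

```bash
python3 slot.py w12 | head -14
```

```text
{'clock': 21.5, 'eef_pos': [0.4853, -0.4618, -0.0181], 'orientation': [0.9612, -0.2757, -0.0021, -0.0011], 'width': 0.0217, 'wrist_force': [-7.0025, 3.7485, 2.9503], 'torque': [0.8236, 0.8103, 0.1588]}
0 [([133.9, -40.8], [133.8, -37.7], np.float64(29.2)), ([134.0, -33.3], [134.1, -31.9], np.float64(28.8)), ([134.0, -30.8], [134.0, -24.8], np.float64(28.9)), ([133.8, -23.6], [134.4, -22.4], np.float64(29.1)), ([133.8, -21.1], [134.0, -18.7], np.float64(28.9)), ([134.1, 16.5], [134.4, 20.6], np.float64(28.7)), ([134.0, 21.5], [134.0, 28.5], np.float64(28.8)), ([134.2, 35.1], [133.9, 36.4], np.float64(28.9))]
8 [([130.9, -41.4], [130.5, -39.1], np.float64(28.9)), ([130.4, -37.5], [130.4, -36.5], np.float64(29.3)), ([130.6, -35.1], [130.5, -34.0], np.float64(29.2)), ([130.3, -32.9], [130.5, -31.5], np.float64(29.4)), ([130.6, -29.0], [130.4, -25.4], np.float64(28.9)), ([130.6, -24.5], [130.4, -23.4], np.float64(29.2)), ([130.5, 19.6], [130.2, 23.0], np.float64(29.2)), ([130.3, 24.1], [130.6, 26.3], np.float64(28.5)), ([130.5, 28.2], [130.2, 30.6], np.float64(29.3)), ([130.3, 32.6], [130
[... 1491 characters left out ...]
00.6, -37.2], [100.6, -34.5], np.float64(29.2)), ([100.6, 30.6], [100.6, 31.7], np.float64(29.1)), ([100.7, 32.9], [100.7, 37.2], np.float64(28.9))]
80 [([96.7, -41.0], [96.5, -39.5], np.float64(29.2)), ([96.6, -38.0], [96.6, -33.7], np.float64(29.2)), ([96.7, 29.9], [96.6, 30.8], np.float64(29.4)), ([96.6, 32.6], [96.7, 37.7], np.float64(29.2))]
88 [([92.5, -40.7], [92.5, -38.4], np.float64(29.0)), ([92.5, -37.3], [92.5, -34.0], np.float64(29.1)), ([92.5, 28.4], [92.5, 36.1], np.float64(29.2))]
96 [([88.3, -38.6], [88.4, -37.6], np.float64(29.0)), ([88.4, -36.6], [88.4, -30.6], np.float64(28.8)), ([88.4, 26.0], [88.4, 30.0], np.float64(29.3)), ([88.4, 30.9], [88.4, 36.5], np.float64(28.8))]
```

The stop is firm: 1 mm more commanded gave about 0.3 mm of motion and the force rose to 8 N. I'll press a touch more, then release.

Emit:
{"method": "apply_moves", "body": {
  "rows": [
    [1,0.06,0,0,0],
    [1,0,0,0,0],
    [1,0,0,0,0]
  ]
}}

```text
clock: 21.92
eef_pos: [0.4854, -0.4617, -0.0184]
orientation: [0.961, -0.276, -0.003, -0.001]
wrist_force: [-6.4, 5.7, 4.3]
width: 0.0217
gripper_force: 30.0
```

Emit:
{"method": "apply_moves", "body": {
  "rows": [
    [1,0,0,0,0],
    [1,0,0,0,0]
  ],
  "newtons": 15
}}

```text
clock: 22.18
eef_pos: [0.4854, -0.4617, -0.0184]
orientation: [0.961, -0.276, -0.003, -0.001]
wrist_force: [-6.4, 4.2, 3.6]
width: 0.0222
gripper_force: 15.0
```

Emit:
{"method": "apply_moves", "body": {
  "rows": [
    [0.72,0,0,0,0],
    [0.68,0,0,0,0],
    [0.65,0,0,0,0],
    [0.6,0,0,0,0],
    [0.55,0,0,0,0],
    [0.55,0,0,0,0]
  ]
}}

```text
clock: 22.92
eef_pos: [0.4873, -0.4635, -0.0178]
orientation: [0.961, -0.276, 0.0, -0.0]
wrist_force: [0.1, 0.3, 0.1]
width: 0.0429
gripper_force: 0.0
```

```bash
python3 st.py w13
```

```text
{'clock': 22.925, 'eef_pos': [0.4873, -0.4635, -0.0178], 'orientation': [0.9612, -0.276, 0.0, -0.0], 'width': 0.0429, 'gripper_force': 0.0, 'wrist_force': [0.0765, 0.2564, 0.1077], 'torque': [0.098, 0.0267, -0.0184]}
grip 935 [ 485.7 -460.8] [22.1 15.5] 57.3 med [ 0.4872 -0.4621]
tongue 280 [ 518.1 -478.6] [17.8 10.8] 59.2 med [ 0.518  -0.4775]
tongue z 0.01823032286379622
```

Emit:
{"method": "apply_moves", "body": {
  "rows": [
    [0.45,0,0,-1,0],
    [0.4,0,0,-2,0],
    [0.4,0,0,-3,0],
    [0.3,-1,0,-4,0],
    [0.3,-1,0,-4,0],
    [0.3,0,0,0,0],
    [0.3,0,0,0,0]
  ]
}}

```text
clock: 23.85
eef_pos: [0.4704, -0.453, 0.1229]
orientation: [0.961, -0.276, 0.0, 0.0]
wrist_force: [0.2, 0.1, 0.1]
width: 0.0664
gripper_force: 0.0
```

Run:
```python
from fit import *
o=r.get_obs();print(o['clock'],o['eef_pos'],o['wrist_force'])
w=snap('wrist','w14');C=cloud(w);X,Y,Z=C[...,0],C[...,1],C[...,2]
rect(C,(np.hypot(X-.4857,Y+.461)<.02)&(Z>.036)&(Z<.047),'grip')
cv2.imwrite('pics/w14b.png',cv2.resize(w['color'][:,:,::-1],(800,600)))
```

```text
23.85 [ 0.4704141  -0.45300377  0.12291621] [0.20530779 0.12804146 0.0791313 ]
grip 291 [ 485.2 -460.4] [22.  15.7] 57.9 med [ 0.4856 -0.4606]
```

View pics/w14b.png

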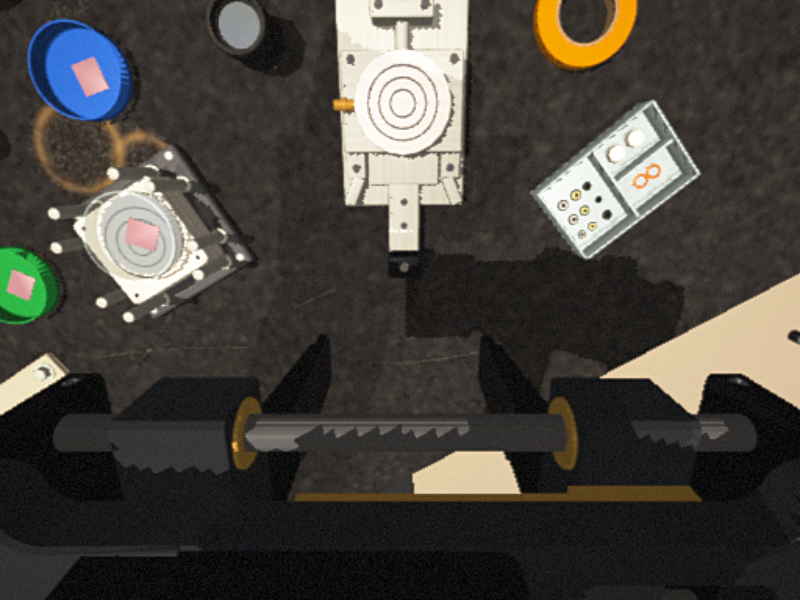

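The shim sits in the stage slot with its grip at (403,265). The stack at (140,235) is level with the clear dish on top, and the robot touches nothing.

```bash
python3 -c "
from workcell import r
print(r.hand_in())"
```

```text
the job is handed in; nothing more can be done
None
```

I drew the shim out with the stack and dish still standing, slid it into the stage slot, pressed it against the stop screw at about 8–9 N, released it and handed the job in at about 24 s; no verdict came back.

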